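Present the spare antenna to the router

TASK

Take the loose black antenna out of the wooden stand, lift it over the blue desk divider, and hold it upright about one centimetre above the router's bare brass connector, centred on it, with its flat faces turned the same way as those of the antenna already fitted, so that I can screw it on. Finish while still gripping it there, steady and not touching the router; let nothing (antenna or arm) touch the router or the divider at any time, and leave the white antenna and the other things on the desk where they are.

Things in the scene. Friction and masses are not known exactly. Their poses are not given: they have to be found in the camera images.
- black_antenna: Loose black flat-blade antenna, 140 mm long, 21 to 42 g, upright in one pocket of the stand. Origin: centre of the underside of its foot, at the start 10 mm above the desk; z up along it. Foot: brass collar, 10 mm in diameter, from 0 to 16 mm; above it a black blade up to 140 mm, 10 mm thick along x, 20 mm wide along y (flat faces look to +x and -x).
- white_antenna: The same antenna in white with a steel collar, in the other pocket; not for this router, leave it alone. Same origin and axes.
- stand: Fixed wooden block 80 x 140 x 50 mm (x, y, z), origin at the centre of its underside on the desk. Two pockets open upward at y = +35 and y = -35 mm, each 13 mm (x) by 23 mm (y) and 40 mm deep; which antenna is in which varies. At the start the antennas' axes are parallel to the stand's.
- divider: Fixed low desk divider, blue panel with aluminium foot and edge, between the stand (robot's left) and the router (robot's right). Origin at the centre of its underside; 360 mm long along its x, panel 16 mm thick, foot 50 mm wide along y, 110 mm high.
- router: Black wireless router, loose, 0.45 kg, 130 x 190 mm (x, y), case 32 mm high, origin at the centre of its underside. Green lamps along its +x edge, which faces away from the robot. On its top at x = -50 mm, near the robot: at y = +70 mm a fitted black antenna, top 176 mm above the desk, flat faces to the router's +x and -x; at y = -70 mm the bare connector.
- bare_connector (a point): Centre of the tip of the router's bare upright brass connector (stub 6.4 mm in diameter), 45 mm above the desk; its axes are those of the router, z up.
- mug: Blue mug, 80 mm across, 90 mm high, bystander; origin at the centre of its underside.
- adapter: Grey power adapter block, 45 x 75 x 28 mm, bystander; origin at the centre of its underside.
- screwdriver: Screwdriver 150 mm long lying on the desk, bystander; origin at the middle of its underside, handle to its -x.
Mind the look-alikes: they are no part of the job. What is meant by the black_antenna is not pink, and is the larger of those in its own colour.

How it is judged:
On the way, in this order (a step that is already met when the one before it is completed fails the run):
1. the black antenna is gripped and clear of the stand (height (world z) of black_antenna above 0.055 m and contact force between black_antenna and the fingers above 1 N and contact force between black_antenna and stand below 0.1 N), for 0.05 s.
2. the black antenna passes over the divider, within its length (x of black_antenna in the frame of divider between -0.18 and 0.18 m and y of black_antenna in the frame of divider between -0.05 and 0.05 m and height (world z) of black_antenna above 0.11 m), for 0.02 s.
At the end, for the whole second after the job is handed in: Black antenna gripped (over 1 N), clear of the router, at rest, upright within 0.12 rad, foot 3 to 20 mm above the connector tip, within 6 mm of its axis, flat faces within 0.2 rad of the fitted one; router within 10 mm, bystanders within 20 mm of their starts; white antenna, mug upright (horizontal distance between black_antenna and bare_connector below 0.006 m and z of black_antenna in the frame of bare_connector between 0.003 and 0.02 m and angle between black_antenna's own z axis and vertical below 0.12 rad and height (world z) of bare_connector above 0.04 m and angle between the x axis of black_antenna and the x axis of router, either way round below 0.2 rad and linear speed of black_antenna below 0.02 m/s and angular speed of black_antenna below 0.3 rad/s and contact force between black_antenna and the fingers above 1 N and contact force between black_antenna and router below 0.1 N and distance of router from where it was at the start of the episode below 0.01 m and distance of each of white_antenna, mug, adapter, screwdriver from where it was at the start of the episode below 0.02 m and angle between each of white_antenna, mug's own z axis and vertical below 0.2 rad); the arm keeps its last pose, push and grip.
It fails at once if the antenna, fingers or arm touch the router (contact force between any of black_antenna, the fingers, the arm and router above 0.5 N).
It fails at once if the antenna, fingers or arm touch the divider (contact force between any of black_antenna, the fingers, the arm and divider above 0.5 N).
It fails at once if a bystander is shifted by more than 20 mm (distance of any of white_antenna, mug, adapter, screwdriver from where it was at the start of the episode above 0.02 m).
It also fails if it takes over 51 s, if anything falls off the work surface, if the arm or the gripper's body presses on something with over 40 N, if the wrist force passes 120 N, or if a joint passes its speed limit or range.

ROBOT

A 7-joint arm with a two-finger parallel gripper is mounted at the origin on the work surface. World frame = base frame: x ahead of the robot, y to its left, z up, the work surface at z = 0. Lengths are in m, angles in rad, forces in N, time in s.
With the tool pointing down it reaches from about 0.4 to 0.85 m from the base axis. Payload 10.4 kg.
Tool frame: the origin (TCP) lies between the finger pads; the fingertips stand 14 mm ahead of it and the grasp point (between the pads) lies 5 mm behind it (r.finger_overhang is the z of the fingertips in the tool frame, in m); z points along the fingers, y is the line along which they close (so a half turn about z gives the same grasp; the last joint's range is limited). The gripper opens to 87 mm and grips with 3 to 60 N. Pads are 19 mm wide; open, the fingers measure 117 mm over their backs; the gripper's body (75 mm by 190 mm) begins 51 mm behind the grasp point.
Start: joints at [1.252, 0.332, -0.065, 1.46, 0.022, 1.35, -0.088], TCP at [0.182, -0.598, 0.237] pointing down, gripper open.
Joint ranges: [-2.6, 2.6], [-0.5, 2.12], [-1.47, 1.34], [0.16, 2.42], [-1.27, 4.41], [0.06, 2.06], [-2.6, 2.6]. Speed limits (rad/s): [2.22, 2.22, 2.79, 2.79, 3.14, 3.14, 3.14].

INTERFACE

Orientations are given as a unit quaternion [x, y, z, w].
In Python, from bench import r, optics gives the robot as it stands.
- The arm moves only by the shell command python3 -m pendant 'ROWS' [FORCE]. ROWS is JSON, a list of rows, each a list of 7 numbers: the closure, from -1 (fully open) to 1 (shut), then the shift along the tool's x, y, z scaled (see below), then the turn, a rotation vector about the tool's x, y, z scaled (see below). In form: [[grip, x, y, z, rx, ry, rz], ...]. A call has 1 to 8 rows; each row is the pose to reach, as a shift and turn from the pose commanded when the call began, along the tool's axes at that moment; what a row does not reach only later rows make up. The controller multiplies each number of a shift by 0.3 m and each number of a turn by 120 degrees. A row lasts 1/8 s, in which the tool goes at most 62.5 mm and 10.7 degrees, less where a joint would pass 70% of its speed; a pose out of reach is approached as far as the arm can. A call with a number of a shift or a turn outside -1 to 1 is refused whole. A call with a gripper value outside its range is refused whole. The fingers move at their own pace and stop on an object; FORCE is the grip in N (left out, the last holds). Time passes only in rows, so rows that repeat a pose let the fingers close. It gives the time, the measured TCP pose, the force, the opening and the grip force at its end, in the units of the state.
- r.read_state(): the state, without advancing time (a new reading comes with each control period).
- optics.camera(name): name is "scene" or "top" or "wrist"; returns a dict with "pixels" (480x640x3 uint8, red, green, blue), "vfov" (degrees; the focal length in pixels is half the picture's height over the tangent of half this angle, whatever the lens; pixels are square), "cx", "cy" (the principal point, pixels), "rvec" (rotation vector, rad) and "tvec" (3), from world to camera coordinates, as OpenCV has them. Camera axes: x right, y down, z forward; pixel columns grow to the right and rows downward; lengths in m; the calibration is good to about 2 mm. A picture is of the moment at which its call begins. There is no depth.
- r.close_job(): hands the job in; it is judged then, once.
The state is a dict: "time": time; "joint_positions": joint angles; "joint_vel": joint speeds; "joint_torque": joint torques, N m; "ee_pos": TCP position; "eef_rot": TCP orientation; "ft_force": force on the tool from outside, world axes, zero at the start; "torque": the same for the moment, N m; "width": finger opening in m; "grip_force": force on a finger pad.
Only numpy, scipy, OpenCV 4.12 (cv2) and the standard library are available. Lean on these libraries where they do the work, as an engineer would, in place of code of your own. Each camera call takes 0.05 s, during which the arm holds its last target. There are 200 camera calls.

## Working session

There is one attempt and no reset: what is moved stays moved. The work goes in short steps, Python scripts to look and compute and a shell command to move; the robot and the scene stay as the last step left them, time stands still between calls to the robot, and variables do not carry over. Pictures are saved under pics/ and viewed, at most 10 in all, crops included, and the job is handed in when it is done.

```bash
mkdir -p pics; ls
cat > h.py <<'E'
import numpy as np, cv2
from bench import r, optics
from scipy.spatial.transform import Rotation as R
def shot(name,fn):
    c=optics.camera(name); cv2.imwrite('pics/'+fn+'.png',c['pixels'][:,:,::-1])
    np.savez('pics/'+fn+'.npz',**{k:c[k] for k in ('vfov','cx','cy','rvec','tvec')}); return c
def load(fn): return np.load('pics/'+fn+'.npz')
def K(c):
    f=240/np.tan(np.radians(float(c['vfov']))/2); return np.array([[f,0,float(c['cx'])],[0,f,float(c['cy'])],[0,0,1]])
def P(c): 
    return K(c)@np.c_[cv2.Rodrigues(np.array(c['rvec'],float))[0],np.array(c['tvec'],float).reshape(3)]
def proj(c,X):
    p=np.c_[np.atleast_2d(X),np.ones(len(np.atleast_2d(X)))]@P(c).T; return p[:,:2]/p[:,2:]
def onz(c,uv,z):
    uv=np.atleast_2d(uv); H=P(c)[:,[0,1,3]].copy(); H[:,2]+=P(c)[:,2]*z
    q=np.linalg.solve(H,np.c_[uv,np.ones(len(uv))].T).T; return q[:,:2]/q[:,2:]
def tri(ca,ua,cb,ub):
    X=cv2.triangulatePoints(P(ca),P(cb),np.array(ua,float).reshape(2,-1),np.array(ub,float).reshape(2,-1)); return (X[:3]/X[3]).T.ravel()
def rows(pos,rot=None):
    s=r.read_state(); q=R.from_quat(s['eef_rot']); d=q.inv().apply(np.array(pos)-s['ee_pos'])/0.3
    t=(q.inv()*rot).as_rotvec()/np.radians(120) if rot is not None else 0
    print(d.round(4),np.round(t,4))
E
python3 - <<'E'
from h import *
for n in('scene','top','wrist'):
    c=shot(n,n+'0'); print(n,c['vfov'],c['cx'],c['cy'],np.round(c['rvec'],3),np.round(c['tvec'],3), [k for k in c])
s=r.read_state(); print(s)
E
```

```text
pics
scene 48.86612711138998 327.999303456508 238.32197919818847 [ 0.986  2.355 -1.166] [ 0.388 -0.235  1.436] ['pixels', 'vfov', 'cx', 'cy', 'rvec', 'tvec']
top 43.57478638971002 318.1593502396734 236.3360053011974 [ 2.268 -1.911  0.219] [-0.047  0.563  1.043] ['pixels', 'vfov', 'cx', 'cy', 'rvec', 'tvec']
wrist 66.12912632836863 322.69172644575383 237.60322953018385 [-2.338  1.733  0.242] [-0.623 -0.033  0.391] ['pixels', 'vfov', 'cx', 'cy', 'rvec', 'tvec']
{'time': 0.15, 'joint_positions': array([ 1.25243373,  0.3327369 , -0.06474269,  1.46074785,  0.02158138,
        1.34993509, -0.08850156]), 'joint_vel': array([ 0.00023739, -0.00072597,  0.00025897, -0.00264336,  0.00041209,
       -0.0016224 ,  0.00097468]), 'joint_torque': array([ 9.46994951e-04, -6.23629332e+01,  2.48352421e-02, -3.90142322e+01,
       -6.13087323e-02,  3.71788186e-02,  7.96101949e-05]), 'ee_pos': array([ 0.18211251, -0.59757368,  0.2359307 ]), 'eef_rot': array([ 9.89081511e-01,  1.47368394e-01, -9.24241666e-05, -5.58817660e-04]), 'ft_force': array([ 1.11835099, -1.15054287,  0.08344237]), 'torque': array([-0.01800623,  0.01128786, -0.00396674]), 'grip_force': 0.0, 'width': 0.08705904722132443}
```

View pics/scene0.png

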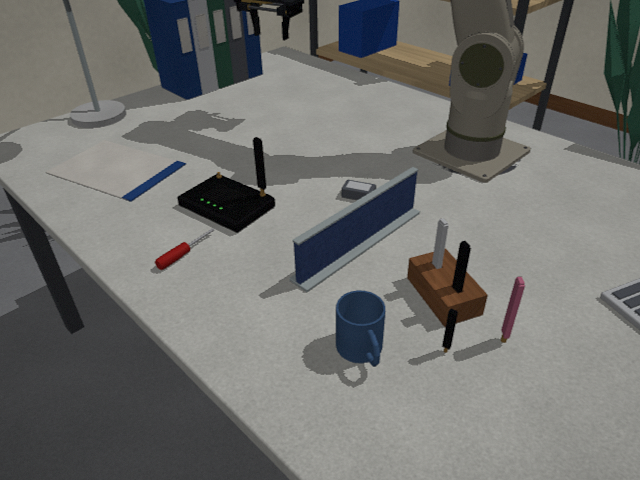

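View pics/top0.png

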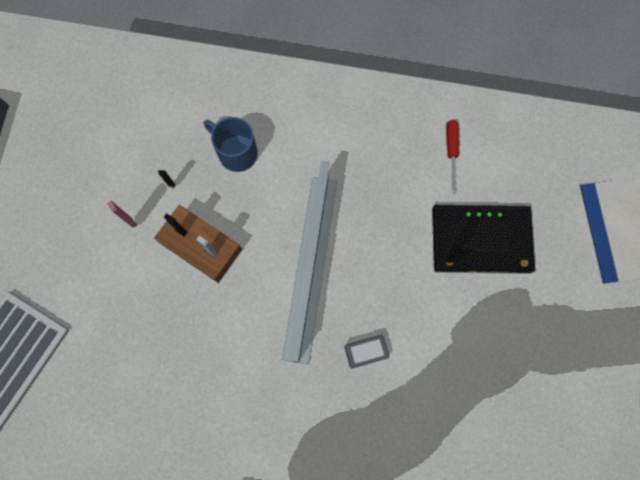

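Scene: the candidates are the black blade in the stand (462,265), the small loose black one (449,330), the pink one (514,310), the white one in the stand (440,245) and the fitted black one on the router (259,163). I choose the large black one in the stand, (462,265) in scene and (176,224) in top. The bare connector is at (219,176) in scene and (524,263) in top; the fitted antenna's base is at (450,263) in top. I'll check this in one close crop.

Run:
```python
from h import *
def crop(fn,x,y):
    im=cv2.imread(f'pics/{fn}.png')[y:y+75,x:x+100]; im=cv2.convertScaleAbs(im,alpha=1.6,beta=20)
    im=cv2.resize(im,(400,300),interpolation=cv2.INTER_CUBIC)
    for i in range(0,100,10): cv2.line(im,(i*4,0),(i*4,6 if i%50 else 14),(0,255,255),1); 
    for i in range(0,75,10): cv2.line(im,(0,i*4),(6,i*4),(0,255,255),1)
    return im
a=np.vstack([np.hstack([crop('top0',150,205),crop('top0',440,205)]),np.hstack([crop('scene0',400,230),crop('scene0',180,165)])])
cv2.imwrite('pics/crops0.png',a)
t,s=load('top0'),load('scene0')
print('cam centres',[(-cv2.Rodrigues(c['rvec'])[0].T@c['tvec']).round(3) for c in(t,s)])
print(onz(t,[[435,206],[532,206],[534,271],[434,271]],.032))
print(onz(t,[[327,178],[299,361]],.11), onz(t,[[180,207],[240,248],[217,281],[155,238]],.05))
```

```text
cam centres [array([0.32 , 0.012, 1.142]), array([1.18 , 0.631, 0.691])]
[[ 0.66644293 -0.16027587]
 [ 0.69821429 -0.34406156]
 [ 0.57257893 -0.35931124]
 [ 0.54070743 -0.17443349]]
[[0.66091629 0.05053008]
 [0.33431093 0.0433549 ]] [[0.57695483 0.31622831]
 [0.51880818 0.18926877]
 [0.4510696  0.21859252]
 [0.51055128 0.34892699]]
```

View pics/crops0.png

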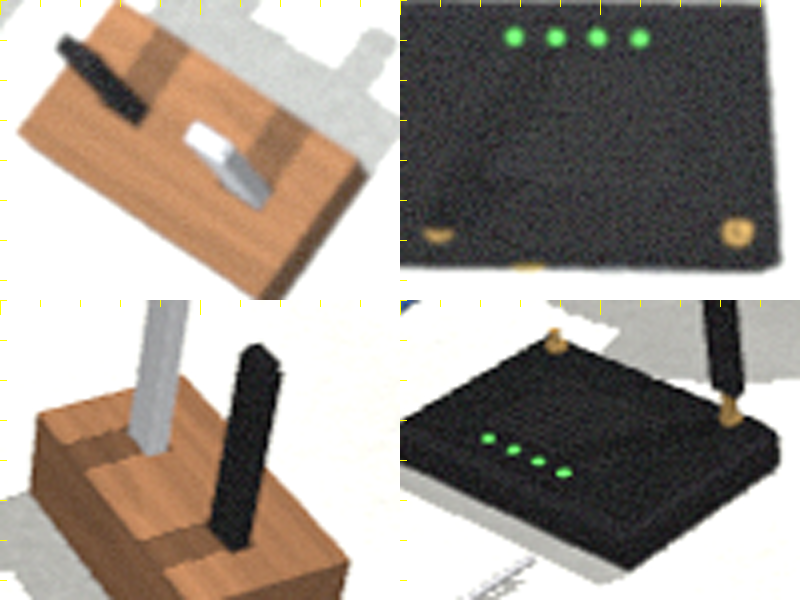

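The crop confirms it: the large black blade is in its pocket (top: tip about (166.7,216), scene: tip about (465,242)). The bare connector tip is at about (524.3,263) in top and (219,173) in scene.

Run:
```python
from h import *
t,s=load('top0'),load('scene0')
for n,a,b in [('blade top',(166.7,216),(464.8,242)),('blade at stand',(184.5,235.5),(458,290+1)),('white top',(199.5,239),(442,222)),('conn tip',(524.3,263),(219,173.2)),('fitted base',(449.5,263.7),(262.7,193.9)),
  ('stand corner far',(180,207),(486.5,297)),('stand corner',(155,238),(0,0))]:
    X=tri(t,a,s,b); print(n,X.round(4), (proj(t,X)-a).round(1),(proj(s,X)-b).round(1))
print('conn from top @.045',onz(t,(524.3,263),.045),'scene',onz(s,(219,173.2),.045))
print('blade top from top @.15',onz(t,(166.7,216),.15),'scene',onz(s,(464.8,242),.15))
print('divider',onz(t,[[325,163],[304,361]],.11))
print('small black/pink tops', onz(t,[[162,173],[113,206]],.1))
print('conn->fit heading', onz(t,(524.3,263),.04), onz(t,(449.5,263.7),.035))
s_=r.read_state(); rot=R.from_euler('z',48.4,degrees=True)*R.from_quat(s_['eef_rot'])
rows([.5,-.15,.36],rot); rows([.5289,.3001,.30],rot);
```

```text
blade top [0.534  0.3052 0.1532] [[ 0.7 -0.3]] [[1.1 0. ]]
blade at stand [0.5263 0.3014 0.0352] [[-1.   0.4]] [[-1.4 -0. ]]
white top [0.5059 0.2423 0.1477] [[ 1.2 -0.5]] [[1.7 0.1]]
conn tip [ 0.5829 -0.3374  0.0417] [[ 0.3 -0.2]] [[0.4 0.1]]
fitted base [ 0.5599 -0.2018  0.0325] [[ 0.3 -0.2]] [[0.4 0.1]]
stand corner far [0.5599 0.336  0.069 ] [[-14.7   4.2]] [[-21.1  -1.1]]
stand corner [0.7398 0.13   0.6597] [[ 113.6 -336.4]] [[ 283.8 -128.6]]
conn from top @.045 [[ 0.58158903 -0.33580679]] scene [[ 0.58625075 -0.33356058]]
blade top from top @.15 [[0.53402823 0.30726518]] scene [[0.53138713 0.3019562 ]]
divider [[0.68842579 0.05883896]
 [0.33573575 0.0350598 ]]
small black/pink tops [[0.62236636 0.34869673]
 [0.54651877 0.42133671]]
conn->fit heading [[ 0.58278033 -0.33739385]] [[ 0.5587929  -0.20080938]]
[ 1.4485 -1.1187 -0.4123] [-0.     -0.0005 -0.4033]
[ 1.978  -2.5255 -0.2107] [-0.     -0.0005 -0.4033]
```

```bash
python3 -m pendant '[[-1,0.1,-0.05,-0.1,0,0,-0.05],[-1,0.28,-0.14,-0.2,0,0,-0.12],[-1,0.46,-0.23,-0.3,0,0,-0.2],[-1,0.64,-0.32,-0.4,0,0,-0.28],[-1,0.82,-0.41,-0.41,0,0,-0.35],[-1,0.96,-0.48,-0.41,0,0,-0.403],[-1,0.99,-0.5,-0.41,0,0,-0.403]]'
python3 - <<'E'
from h import *
rows([.53,-.1,.36]); rows([.531,.15,.36]);print(r.read_state()['ee_pos'], R.from_quat(r.read_state()['eef_rot']).as_matrix().round(3))
E
```

```text
time: 1.02
ee_pos: [0.4257, -0.3638, 0.3597]
eef_rot: [0.84, 0.543, 0.001, -0.0]
ft_force: [-0.1, -0.9, 0.5]
width: 0.0872
grip_force: 0.0
[ 9.446e-01 -4.390e-02  1.000e-04] 0
[ 1.706e+00 -3.827e-01  1.000e-03] 0
[ 0.42573416 -0.3638416   0.35965661] [[ 0.41   0.912  0.001]
 [ 0.912 -0.41   0.001]
 [ 0.001  0.001 -1.   ]]
```

```bash
python3 -m pendant '[[-1,0.1,0,0,0,0,0],[-1,0.28,-0.01,0,0,0,0],[-1,0.46,-0.02,0,0,0,0],[-1,0.64,-0.03,0,0,0,0],[-1,0.82,-0.04,0,0,0,0],[-1,0.94,-0.044,0,0,0,0],[-1,0.944,-0.044,0,0,0,0]]'
python3 -m pendant '[[-1,0.1,-0.05,0,0,0,0],[-1,0.28,-0.13,0,0,0,0],[-1,0.46,-0.21,0,0,0,0],[-1,0.64,-0.28,0,0,0,0],[-1,0.77,-0.34,0,0,0,0],[-1,0.83,-0.365,0,0,0,0],[-1,0.83,-0.365,0,0,0,0]]'
python3 - <<'E'
from h import *
c=shot('wrist','w1'); C=-cv2.Rodrigues(c['rvec'])[0].T@c['tvec']; s=r.read_state()
print('cam in tool',R.from_quat(s['eef_rot']).inv().apply(C-s['ee_pos']).round(3),C.round(3))
print(s['time'],s['ee_pos'],proj(c,[[.531,.303,.15],[.531,.303,.05],[.502,.2385,.15]]).round(0)); rows([.531,.303,.30])
shot('top','top1');shot('scene','scene1')
E
```

```text
time: 1.9
ee_pos: [0.5293, -0.1025, 0.3593]
eef_rot: [0.841, 0.541, 0.0, -0.0]
ft_force: [0.1, -0.8, 1.0]
width: 0.087
grip_force: 0.0
time: 2.78
ee_pos: [0.5334, 0.1669, 0.3591]
eef_rot: [0.842, 0.54, -0.0, -0.0]
ft_force: [0.7, -0.3, 0.2]
width: 0.087
grip_force: 0.0
cam in tool [ 0.076 -0.002 -0.149] [0.564 0.235 0.508]
2.825 [0.53379789 0.16554221 0.35915939] [[258.  78.]
 [273.  91.]
 [262. 158.]]
[ 0.4123 -0.2004  0.1969] 0
```

View pics/w1.png

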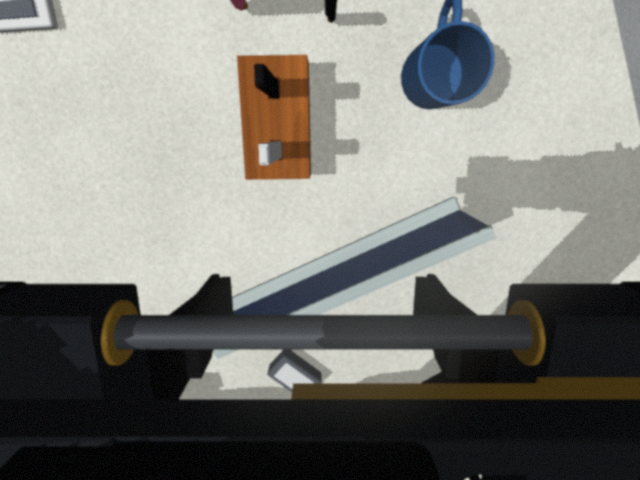

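The wrist view shows the stand at (240–310, 55–178), the black tip at (260,75), close to the predicted (258,78), and the white tip at (267,155). I'll move so the camera is above the antenna.

```bash
python3 -m pendant '[[-1,0.08,-0.08,0.05,0,0,0],[-1,0.17,-0.17,0.15,0,0,0],[-1,0.2,-0.2,0.2,0,0,0],[-1,0.2,-0.2,0.2,0,0,0]]' | head -2
python3 - <<'E'
from h import *
c=shot('wrist','w2'); s=r.read_state(); p=proj(c,[[.531,.303,.15],[.531,.303,.05]]).round(0); print(s['ee_pos'],p)
x,y=np.int32(p[0])-[75,56]; y=max(y,0); print(x,y)
im=cv2.imread('pics/w2.png')[y:y+113,x:x+150]; cv2.imwrite('pics/w2c.png',cv2.resize(cv2.convertScaleAbs(im,alpha=2,beta=20),(750,565),interpolation=cv2.INTER_CUBIC))
E
```

```text
time: 3.42
ee_pos: [0.504, 0.2455, 0.2988]
[0.50479763 0.24493314 0.29972571] [[324. 148.]
 [324. 144.]]
249 92
```

View pics/w2c.png

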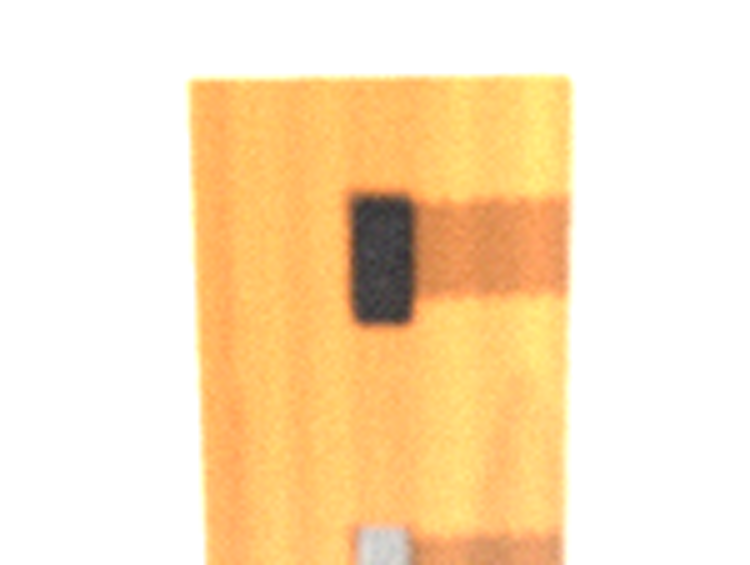

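The crop shows the black blade top centred at (325.4,144) in the full image, square to the image axes, so the tool yaw fits. Its 12.4 px width also gives a top height of about 0.15 m.

Run:
```python
from h import *
c=load('w2'); b=onz(c,(325.4,144),.15)[0]; print(b, tri(c,(325.4,144),load('w1'),(259.5,74.5)))
rows([*b,.11])
```

```text
[0.53303332 0.30554891] [0.53321947 0.30554135 0.14746929]
[2.234e-01 4.000e-04 6.323e-01] 0
```

```bash
python3 -m pendant '[[-1,0.1,0,0,0,0,0],[-1,0.2,0,0,0,0,0],[-1,0.223,0,0.05,0,0,0],[-1,0.223,0,0.18,0,0,0],[-1,0.223,0,0.34,0,0,0],[-1,0.223,0,0.5,0,0,0],[-1,0.223,0,0.61,0,0,0],[-1,0.223,0,0.632,0,0,0]]'
python3 -m pendant '[[-1,0,0,0,0,0,0],[1,0,0,0,0,0,0],[1,0,0,0,0,0,0],[1,0,0,0,0,0,0],[1,0,0,0,0,0,0],[1,0,0,0,0,0,0],[1,0,0,0,0,0,0],[1,0,0,0,0,0,0]]' 15
python3 -c "
from h import *
rows([.533,.3055,.11])"
```

```text
time: 4.47
ee_pos: [0.5317, 0.3046, 0.1078]
eef_rot: [0.842, 0.539, -0.002, 0.0]
ft_force: [0.7, -0.8, 0.3]
width: 0.0869
grip_force: 0.0
time: 5.48
ee_pos: [0.5319, 0.3074, 0.1099]
eef_rot: [0.842, 0.54, -0.0, 0.0]
ft_force: [-0.2, 0.7, -0.4]
width: 0.025
grip_force: 0.0
[-0.0041  0.0058 -0.0003] 0
```

```bash
python3 -m pendant '[[1,0,0,0,0,0,0],[1,0,0,0,0,0,0],[1,0,0,0,0,0,0],[1,0,0,0,0,0,0],[1,0,0,0,0,0,0],[1,0,0,0,0,0,0]]' 20
```

```text
time: 6.22
ee_pos: [0.5325, 0.3069, 0.1099]
eef_rot: [0.842, 0.539, 0.0, 0.0]
ft_force: [4.0, -1.8, -2.7]
width: 0.0097
grip_force: 20.0
```

Gripped, with a 9.7 mm opening at 20 N. I'll lift straight up, slowly at first.

```bash
python3 -m pendant '[[1,0,0,-0.03,0,0,0],[1,0,0,-0.08,0,0,0],[1,0,0,-0.16,0,0,0],[1,0,0,-0.28,0,0,0],[1,0,0,-0.42,0,0,0],[1,0,0,-0.56,0,0,0],[1,0,0,-0.67,0,0,0],[1,0,0,-0.72,0,0,0]]'
python3 - <<'E'
from h import *
s=r.read_state(); q=R.from_quat(s['eef_rot']); print(np.degrees(np.arctan2(*q.as_matrix()[[1,0],1])))
rows([.55,.15,.33]); rows([.56,-.1,.33]); c=shot('scene','scene2'); shot('top','top2')
print(proj(c,[s['ee_pos'],s['ee_pos']-[0,0,.1]]))
E
```

```text
time: 7.22
ee_pos: [0.5314, 0.3084, 0.3276]
eef_rot: [0.842, 0.54, 0.001, -0.0]
ft_force: [0.3, -0.4, -1.1]
width: 0.0101
grip_force: 20.0
-24.627330642394828
[-0.454   0.2764 -0.0087] 0
[-1.1976  0.654  -0.0099] 0
[[486.90328753 147.24115873]
 [475.72227088 204.63501532]]
```

```bash
python3 -m pendant '[[1,-0.05,0.03,0,0,0,0],[1,-0.15,0.08,0,0,0,0],[1,-0.28,0.16,0,0,0,0],[1,-0.41,0.23,0,0,0,0],[1,-0.54,0.3,0,0,0,0],[1,-0.67,0.37,0,0,0,0],[1,-0.76,0.43,0,0,0,0],[1,-0.8,0.45,0,0,0,0]]'
python3 -m pendant '[[1,-0.05,0.03,0,0,0,-0.02],[1,-0.15,0.08,0,0,0,-0.06],[1,-0.28,0.16,0,0,0,-0.11],[1,-0.41,0.23,0,0,0,-0.16],[1,-0.54,0.3,0,0,0,-0.21],[1,-0.67,0.37,0,0,0,-0.26],[1,-0.76,0.43,0,0,0,-0.28],[1,-0.8,0.45,0,0,0,-0.287]]'
python3 - <<'E'
from h import *
s=r.read_state(); q=R.from_quat(s['eef_rot']); print(s['ee_pos'],np.degrees(np.arctan2(*q.as_matrix()[[1,0],1])))
rows([.5829,-.3374,.33]); c=shot('wrist','w3'); 
print(proj(c,[[.583,-.337,.045],[.56,-.2,.176],[.665,-.16,.032],[.698,-.344,.032]]).round(0))
E
```

```text
time: 8.32
ee_pos: [0.5539, 0.0294, 0.3244]
eef_rot: [0.843, 0.538, -0.001, -0.0]
ft_force: [0.8, 0.4, -0.7]
width: 0.0096
grip_force: 20.0
time: 9.32
ee_pos: [0.5763, -0.2428, 0.3247]
eef_rot: [0.645, 0.764, -0.0, -0.001]
ft_force: [0.2, 1.2, -1.1]
width: 0.01
grip_force: 20.0
[ 0.57630038 -0.24281473  0.32469092] 9.687327899609155
[-0.3145 -0.0314 -0.0181] 0
[[316. 275.]
 [312. 173.]
 [411. 141.]
 [403. 290.]]
```

View pics/w3.png

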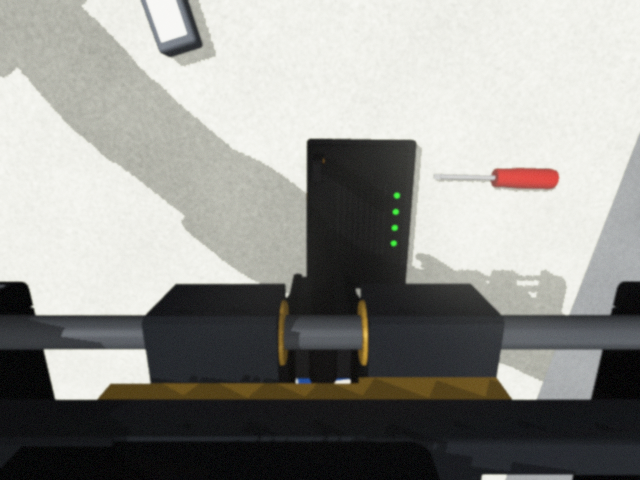

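The gripper hides the connector here; the router edges run parallel to the image axes, so the yaw is good. I'll back off 80 mm along tool x to see the connector.

```bash
python3 -m pendant '[[1,0.06,0,0,0,0,0],[1,0.16,0,0,0,0,0],[1,0.24,0,0,0,0,0],[1,0.27,0,0,0,0,0],[1,0.27,0,0,0,0,0],[1,0.27,0,0,0,0,0]]' | head -2
python3 - <<'E'
from h import *
c=shot('wrist','w4'); p=proj(c,[[.583,-.337,.045],[.56,-.2,.176]]).round(0); print(p)
x,y=np.int32(p[0])-[60,70]; print(x,y)
im=cv2.imread('pics/w4.png')[y:y+100,x:x+130]; cv2.imwrite('pics/w4c.png',cv2.resize(cv2.convertScaleAbs(im,alpha=2,beta=30),(780,600),interpolation=cv2.INTER_CUBIC))
E
```

```text
time: 10.12
ee_pos: [0.5629, -0.1628, 0.3258]
[[316. 333.]
 [313. 268.]]
256 263
```

View pics/w4c.png

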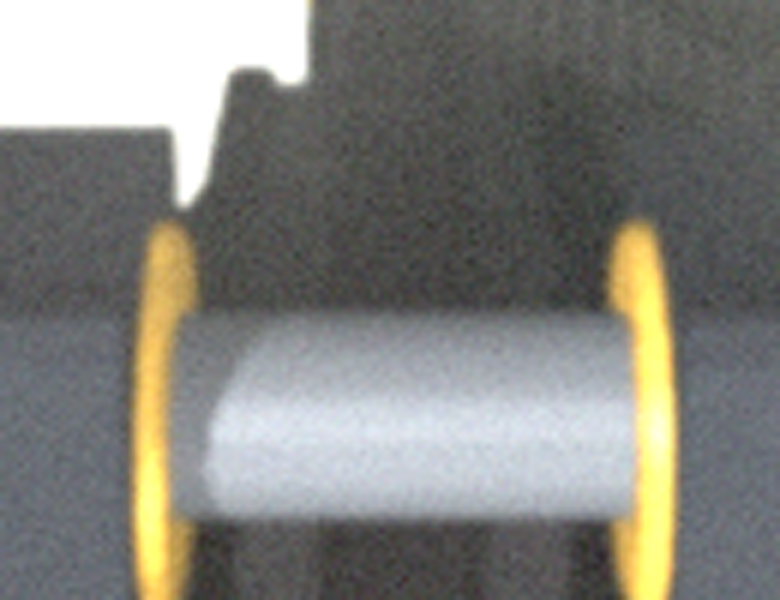

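The shift was in the wrong direction: the connector is hidden behind the gripper rod. I'll go the other way, past the connector.

```bash
python3 -m pendant '[[1,-0.05,0,0,0,0,0],[1,-0.18,0,0,0,0,0],[1,-0.34,0,0,0,0,0],[1,-0.5,0,0,0,0,0],[1,-0.66,0,0,0,0,0],[1,-0.8,0,0,0,0,0],[1,-0.87,0,0,0,0,0],[1,-0.87,0,0,0,0,0]]' | head -2
python3 - <<'E'
from h import *
c=shot('wrist','w5'); p=proj(c,[[.583,-.337,.045],[.56,-.2,.176]]).round(0); print(p)
x,y=np.int32(p[0])-[65,50]; y=max(y,0); print(x,y)
im=cv2.imread('pics/w5.png')[y:y+100,x:x+130]; cv2.imwrite('pics/w5c.png',cv2.resize(cv2.convertScaleAbs(im,alpha=2,beta=30),(780,600),interpolation=cv2.INTER_CUBIC))
E
```

```text
time: 11.18
ee_pos: [0.6062, -0.422, 0.3242]
[[ 316.  122.]
 [ 310. -103.]]
251 72
```

View pics/w5c.png

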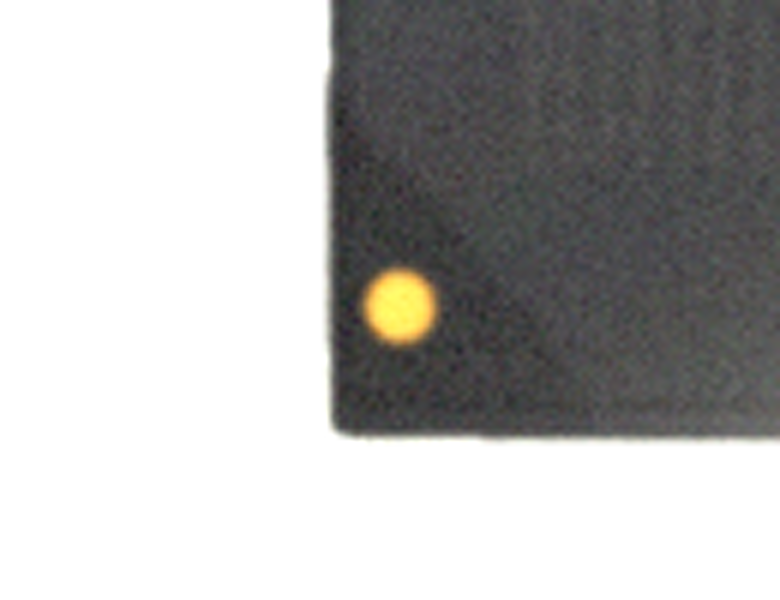

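The connector is at (317.7,123) in the full wrist image and the router edges are square to the image. Next I work out the remaining shift two ways.

Run:
```python
from h import *
w2,w5,t,s0=[load(k) for k in('w2','w5','top0','scene0')]
X=onz(w5,(317.7,123),.045)[0]; print('conn',X,tri(w5,(317.7,123),t,(524.3,263)),tri(w5,(317.7,123),s0,(219,173.2)))
def rel(c,uv,z):
    Rm=cv2.Rodrigues(c['rvec'])[0]; C=-Rm.T@c['tvec']; d=onz(c,uv,z)[0]-C[:2]
    u=-Rm[1,:2]; u=u/np.linalg.norm(u)   # image up = tool x
    return np.array([d@u, d@np.array([u[1],-u[0]])]), np.degrees(np.arctan2(u[1],u[0]))
a,ha=rel(w2,(325.4,144),.15); b,hb=rel(w5,(317.7,123),.045); print(a,ha,b,hb)
print('shift tool xy /0.3', (b-(a-[.0669,0]))/.3)
s=r.read_state();print(s['ee_pos']); rows([*X,.15])
```

```text
conn [ 0.5855857  -0.33775463] [ 0.58420447 -0.3383869   0.03591893] [ 0.58461381 -0.33720605  0.04270366]
[-0.00853254  0.00179805] 65.24225068386009 [ 0.01137695 -0.00650208] 99.50782087678887
shift tool xy /0.3 [ 0.28936498 -0.02766708]
[ 0.60675657 -0.42010299  0.32489082]
[ 0.282  -0.0231  0.5832] 0
```

```bash
python3 -m pendant '[[1,0.06,-0.005,0,0,0,0],[1,0.16,-0.015,0,0,0,0],[1,0.25,-0.023,0,0,0,0],[1,0.286,-0.026,0.03,0,0,0],[1,0.286,-0.026,0.13,0,0,0],[1,0.286,-0.026,0.27,0,0,0],[1,0.286,-0.026,0.36,0,0,0],[1,0.286,-0.026,0.4,0,0,0]]'
python3 -m pendant '[[1,0,0,0,0,0,0],[1,0,0,0,0,0,0],[1,0,0,0,0,0,0],[1,0,0,0,0,0,0]]'
python3 - <<'E'
from h import *
ps=[]
def crop(fn,x,y,k):
    im=cv2.imread(f'pics/{fn}.png')[y:y+600//k,x:x+400//k]; return cv2.resize(cv2.convertScaleAbs(im,alpha=1.7,beta=25),(400,600),interpolation=cv2.INTER_CUBIC)
c=shot('scene','scene6'); t=shot('top','top6'); s=r.read_state(); print(s['ee_pos'],s['grip_force'])
print(proj(c,[[.585,-.3375,.045],[.585,-.3375,.08]]).round(1), proj(t,[[.585,-.3375,.045],[.585,-.3375,.08]]).round(1))
cv2.imwrite('pics/c6.png',np.hstack([crop('scene6',180,95,4),crop('top6',475,170,4)]))
E
```

```text
time: 12.22
ee_pos: [0.5843, -0.3347, 0.2047]
eef_rot: [0.644, 0.765, -0.0, -0.001]
ft_force: [0.2, -0.4, -0.8]
width: 0.0098
grip_force: 20.0
time: 12.72
ee_pos: [0.5852, -0.3358, 0.2066]
eef_rot: [0.645, 0.765, 0.0, 0.0]
ft_force: [1.1, -0.8, -0.6]
width: 0.0103
grip_force: 20.0
[ 0.58509111 -0.33574191  0.20627419] 19.999748828122392
[[218.5 172.4]
 [216.5 159.6]] [[525.4 261.4]
 [532.  257.9]]
```

View pics/c6.png

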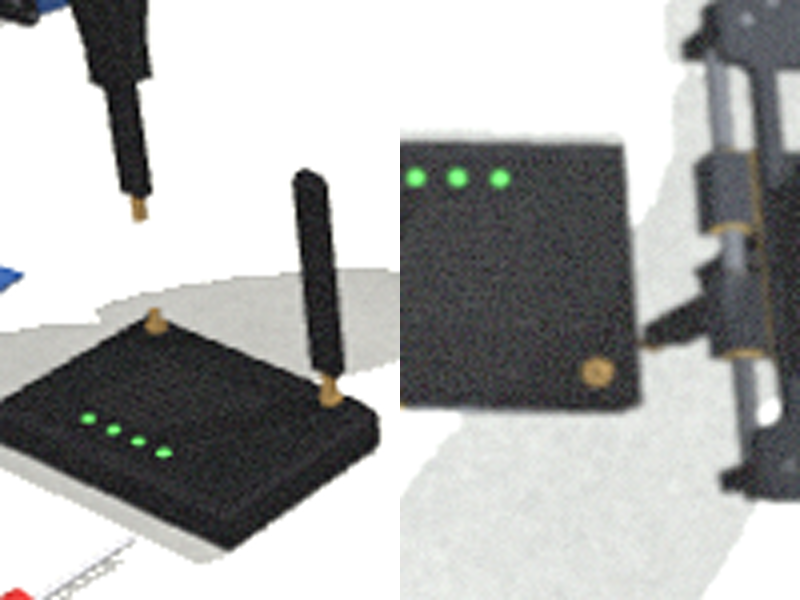

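The views show the antenna hanging upright with its foot at (215,149.5) in scene and (537.5,255.7) in top. The connector tip is at (218.7,173) in scene and (524.3,263) in top. I'll triangulate both with the same cameras.

Run:
```python
from h import *
t,s=load('top6'),load('scene6')
F=tri(t,(537.5,255.7),s,(215,149.7)); C=tri(t,(524.3,263),s,(218.7,173)); print('foot',F,'conn',C,'diff',F-C)
for z in(.1,.106,.11): print(z,proj(s,[[.585,-.3365,z]]).round(1),proj(t,[[.585,-.3365,z]]).round(1))
print(proj(t,F)-[537.5,255.7],proj(s,F)-[215,149.7])
```

```text
foot [ 0.58421908 -0.33837158  0.10543126] conn [ 0.58310639 -0.33748195  0.04215748] diff [ 0.00111269 -0.00088963  0.06327378]
0.1 [[215.5 152.2]] [[535.4 255.7]]
0.106 [[215.2 149.9]] [[536.6 255. ]]
0.11 [[215.  148.3]] [[537.4 254.6]]
[[ 0.02464353 -0.02040641]] [[0.02977012 0.00925656]]
```

Centred to within about 1.5 mm, with the foot at about 0.106 m. I'll descend 50 mm.

```bash
python3 -m pendant '[[1,0,0,0.03,0,0,0],[1,0,0,0.07,0,0,0],[1,0,0,0.11,0,0,0],[1,0,0,0.145,0,0,0],[1,0,0,0.167,0,0,0],[1,0,0,0.167,0,0,0],[1,0,0,0.167,0,0,0],[1,0,0,0.167,0,0,0]]'
python3 - <<'E'
from h import *
def crop(fn,x,y,k):
    im=cv2.imread(f'pics/{fn}.png')[y:y+600//k,x:x+400//k]; return cv2.resize(cv2.convertScaleAbs(im,alpha=1.7,beta=25),(400,600),interpolation=cv2.INTER_CUBIC)
c=shot('scene','scene7'); t=shot('top','top7'); print(r.read_state()['ee_pos'])
cv2.imwrite('pics/c7.png',np.hstack([crop('scene7',190,120,8),crop('top7',500,220,8)]))
E
```

```text
time: 13.82
ee_pos: [0.5852, -0.3358, 0.1564]
eef_rot: [0.644, 0.765, 0.0, 0.0]
ft_force: [-0.2, -0.4, -0.0]
width: 0.0096
grip_force: 20.0
[ 0.58510575 -0.33576259  0.15622825]
```

View pics/c7.png

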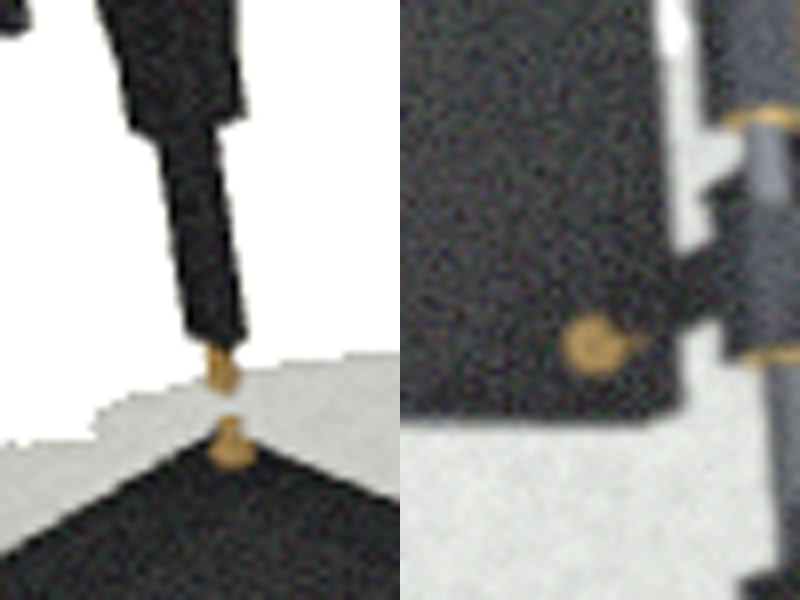

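The foot hangs directly over the connector tip: (224,391) against (230,417) in the crop, a gap of about 9 mm, aligned along the vertical. I'll hand it in.

```bash
python3 -c "
from h import *
print(r.close_job())"
```

```text
the job is handed in; nothing more can be done
None
```

The job is handed in: at the last look the black antenna hung upright, gripped at 20 N, about 1 cm above the bare connector and within about 1.5 mm of its axis, flat faces aligned with the fitted antenna; I saw no sign of contact with the router or divider, but the system returned no verdict.

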